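Wind the loaded syringe driver

TASK

Two spring-driven syringe drivers stand on the bench: wind the one that has a syringe lying in its cradle. Turn its wing key clockwise, seen from above, in two or three part turns, letting go of the key completely in between, until the key's pointer stands over the black mark on the rim of the round spring housing. Do not turn the key of the empty driver.

Things in the scene. Friction and masses are not known exactly. Their poses are not given: they have to be found in the camera images.
- pump: Driver to wind: grey case 220 x 90 mm, 40 mm high, fixed on the bench; a clear syringe (29 mm thick, top 73 mm above the bench) lies on its +x end, a round aluminium spring housing (76 mm wide, top at 60 mm) with the key on its -x end, key axis upright at x -65 mm, y 0. Black full mark: 12 mm rib on the housing's -x rim. Its twin has no syringe. Origin: centre of underside, x along case, z up.
- key (a joint): Angle in rad of the loaded driver's key, growing as it is wound clockwise seen from above. Starts in 0 to 0.5; at 2.6 the pointer is over the full mark; hard stop at 2.75. Turning takes 0.13 to 0.18 N m against a spring; a friction ratchet holds the key where it is let go, but fingers that still grip it can turn it back.
- key_grip (a point): Grip point on the loaded driver's key, on its upright axis, 104 mm above the bench. The key is a dark steel bar on edge, 48 long, 10 thick, 26 mm high (90 to 116 mm above the bench) on a thin stem; the case below is under 75 mm high. Turns with the key: x along the bar to the pointer (5 mm thick prong on one end only, tip 38 mm out), y across its thickness, z up.
- spare_pointer (a point): Tip of the pointer on the empty driver's key, 37 mm from that key's axis and 96 mm above the bench. That key and case are like the loaded driver's; its key may stand at any angle from unwound to nearly full. Leave it as it is.

How it is judged:
By the outcome, as a careful person would: the job done as asked, in the order asked, and still so for the second after the job is handed in, with the robot touching nothing.
It also fails if it takes over 42 s, if anything falls off the work surface, if the arm or the gripper's body presses on something with over 40 N, if the wrist force passes 120 N, or if a joint passes its speed limit or range.

ROBOT

A 6-joint arm with a two-finger parallel gripper is mounted at the origin on the work surface. World frame = base frame: x ahead of the robot, y to its left, z up, the work surface at z = 0. Lengths are in m, angles in rad, forces in N, time in s.
With the tool pointing down it reaches from about 0.35 to 0.8 m from the base axis. Payload 7.3 kg.
Tool frame: the origin (TCP) lies between the finger pads; the fingertips stand arm.nose_length ahead of it and the grasp point (between the pads) lies 2 mm behind it (arm.nose_length is the distance from the TCP to the fingertips, in m); x points along the fingers, y is the direction in which the jaws open and shut, and the axes are right-handed (so a half turn about x gives the same grasp; the last joint's range is limited). The gripper opens to 85 mm and grips with 20 to 120 N. Pads are 22 mm wide; open, the fingers measure 114 mm over their backs; the gripper's body (76 mm by 85 mm) begins 54 mm behind the grasp point. The pads swing forward as they close: fully open they stand 13 mm farther back than shut.
Start: joints at [1.2, 0.342, 1.524, -0, 1.275, -0.146], TCP at [0.117, 0.512, 0.224] pointing down, gripper open.
Joint ranges: [-2.53, 2.53], [-0.77, 2.02], [0.04, 2.7], [-1, 4.14], [0.28, 2.66], [-3.11, 3.11]. Speed limits (rad/s): [2.57, 2.57, 3.14, 3.14, 3.14, 3.14].

INTERFACE

Orientations are given as a 3x3 rotation matrix whose columns are the frame's x, y, z axes.
In Python, from plant import arm, optics, order gives the robot as it stands.
- The arm moves only by the shell command python3 -m handwheel 'ROWS' [FORCE]. ROWS is JSON, a list of rows, each a list of 3 entries, a list of its own where there are three numbers: the opening, from 0 (shut) to 1 (fully open), then the shift along the tool's x, y, z in m, then the turn, a rotation vector about the tool's x, y, z in degrees. A call has 1 to 12 rows; each row is the pose to reach, as a shift and turn from the pose commanded when the call began, along the tool's axes at that moment; what a row does not reach only later rows make up. A row lasts 1/12 s, in which the tool goes at most 41.7 mm and 7.16 degrees, less where a joint would pass 70% of its speed; a pose out of reach is approached as far as the arm can. A call with a gripper value outside its range is refused whole. The fingers move at their own pace and stop on an object; FORCE is the grip in N (left out, the last holds). Time passes only in rows, so rows that repeat a pose let the fingers close. It gives the time, the measured TCP pose, the force and the opening at its end, in the units of the state.
- arm.get_obs(): the state, without advancing time (a new reading comes with each control period).
- optics.capture(name): name is "scene" or "side" or "wrist"; returns a dict with "color" (400x640x3 uint8, red, green, blue), "range_z" (400x640 float32, m along the optical axis (not along the pixel's ray), 0 where there is no reading), "vertical_fov" (degrees; the focal length in pixels is half the picture's height over the tangent of half this angle, whatever the lens; pixels are square), "cx", "cy" (the principal point, pixels), "view" (4x4, takes a point from world to camera coordinates). Camera axes: x right, y down, z forward; pixel columns grow to the right and rows downward; lengths in m; the calibration is good to about 2 mm. A picture is of the moment at which its call begins.
- order.sign_off(): hands the job in, once; it reports no verdict.
Trained networks look in a picture, given as the dict that the camera call returned (one of the last four; its "shot" number tells which), for a name from the list of things; names that differ only in an ending like _2 or _b are one class to them, and where a whole thing is asked for, a point or a joint stands for the part that bears it (a point fixed in the world has none). Each returns a list of dicts, best first, with "score" (0 to 1); they miss things now and then, are a little off and sometimes report something else, mostly with a low value. They report only what shows in the picture. A call takes as long as a camera call.
- optics.masks_of(query, picture): "region" (400x640 bool, what is visible of it) and "bbox" ([centre column, centre row, width, height] in pixels, round what is visible of it).
The state is a dict: "time_s": time; "joints": joint angles; "joint_vel": joint speeds; "joint_torque": joint torques, N m; "ee_pos": TCP position; "eef_rot": TCP orientation; "contact_force": force on the tool from outside, world axes, zero at the start; "moment": the same for the moment, N m; "opening": finger opening in m.
Only numpy, scipy, OpenCV 4.12 (cv2) and the standard library are available. Lean on these libraries where they do the work, as an engineer would, in place of code of your own. Each camera call takes 0.05 s, during which the arm holds its last target. There are 200 camera calls.

## Working session

There is one attempt and no reset: what is moved stays moved. The work goes in short steps, Python scripts to look and compute and a shell command to move; the robot and the scene stay as the last step left them, time stands still between calls to the robot, and variables do not carry over. Pictures are saved under pics/ and viewed, on a budget of 10 in all, crops included, one or two more only if the job needs it, and the job is handed in when it is done.

```bash
mkdir -p pics; ls
cat > h.py <<'E'
import numpy as np, cv2
from plant import arm, optics, order
def pts(p):
    z=p["range_z"]; f=200/np.tan(np.radians(p["vertical_fov"])/2)
    v,u=np.mgrid[0:400,0:640]
    c=np.stack([(u-p["cx"])/f*z,(v-p["cy"])/f*z,z,np.ones_like(z)],-1)
    w=(c@np.linalg.inv(p["view"]).T)[...,:3]
    w[z<=0]=np.nan
    return w
def save(p,n): cv2.imwrite("pics/"+n,p["color"][...,::-1])
E
python3 - <<'E'
from h import *
ps={n:optics.capture(n) for n in("scene","side")}
cv2.imwrite("pics/a.png",cv2.resize(np.vstack([ps[n]["color"] for n in ps])[...,::-1],(480,600),interpolation=cv2.INTER_AREA))
for n,p in ps.items():
    w=pts(p)
    for q in("pump","key","key_grip","spare_pointer"):
        for m in optics.masks_of(q,p)[:3]:
            P=w[m["region"]]; print(n,q,round(m["score"],2),np.round(m["bbox"]),m["region"].sum(),np.nanmedian(P,0).round(3),np.nanmin(P,0).round(3),np.nanmax(P,0).round(3))
print(arm.get_obs(), arm.nose_length)
E
```

```text
pics
scene pump 0.95 [352. 325. 124.  83.] 6374 [0.659 0.189 0.043] [ 0.516  0.083 -0.003] [0.766 0.266 0.119]
scene key 0.61 [385. 294.  33.  23.] 426 [0.593 0.21  0.105] [0.547 0.153 0.002] [0.601 0.232 0.119]
scene key_grip 0.7 [388. 296.  31.  26.] 382 [0.593 0.21  0.107] [0.534 0.151 0.002] [0.601 0.232 0.119]
scene spare_pointer 0.81 [249. 164.  27.  22.] 347 [ 0.586 -0.204  0.102] [ 0.521 -0.308  0.002] [ 0.613 -0.189  0.12 ]
side pump 0.76 [343. 158.  84.  53.] 2690 [0.644 0.158 0.04 ] [ 0.534  0.094 -0.   ] [0.763 0.27  0.117]
side key 0.58 [319. 140.  14.  26.] 154 [0.59  0.203 0.101] [0.581 0.17  0.058] [0.603 0.228 0.117]
side key_grip 0.44 [317. 140.  13.  26.] 179 [0.59  0.204 0.099] [ 0.581  0.17  -0.001] [0.612 0.338 0.117]
side spare_pointer 0.86 [365. 273.  33.  26.] 502 [ 0.583 -0.21   0.1  ] [ 0.562 -0.23  -0.001] [ 0.636 -0.115  0.118]
{'time_s': 0.5, 'joints': array([ 1.19998506e+00,  3.42056762e-01,  1.52413076e+00,  6.21938468e-06,
        1.27539505e+00, -1.46013451e-01]), 'joint_vel': array([-0.00010946, -0.00085118, -0.00131407,  0.00229151, -0.00273534,
        0.00096858]), 'joint_torque': array([-1.31729445e-03, -4.33243382e+01, -2.46107304e+01, -1.42869158e-04,
        9.90652879e-04,  1.89145817e-05]), 'ee_pos': array([0.1170131 , 0.51180064, 0.22398127]), 'eef_rot': array([[-1.89163227e-06,  2.22911033e-01,  9.74838793e-01],
       [ 1.15542406e-05,  9.74838793e-01, -2.22911033e-01],
       [-1.00000000e+00,  1.08418562e-05, -4.41960421e-06]]), 'contact_force': array([ 0.35576476,  0.25231053, -0.24965802]), 'moment': array([ 0.00818966, -0.01720656,  0.01068195]), 'opening': 0.08552614468977184} 0.017
```

View pics/a.png

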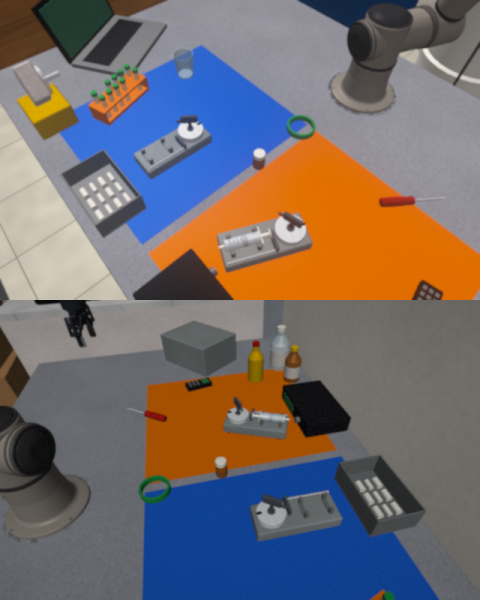

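The two pictures show the loaded driver (syringe visible) on the orange mat, scene (265,240) in the composite. The empty one is on the blue mat. Next I'll measure the case axis and the key.

Run:
```python
from h import *
W=[]
for n in("scene","side"):
    p=optics.capture(n); w=pts(p)
    if n=="scene": cv2.imwrite("pics/b.png",cv2.resize(p["color"][260:380,270:430,::-1],(800,600),interpolation=cv2.INTER_CUBIC))
    P=w.reshape(-1,3); P=P[np.isfinite(P).all(1)]
    P=P[(np.hypot(P[:,0]-.65,P[:,1]-.18)<.17)]
    b=P[(P[:,2]>.03)&(P[:,2]<.046)]; r=cv2.minAreaRect(b[:,:2].astype(np.float32)); print(n,"case",r, cv2.boxPoints(r).round(3).tolist())
    h=P[(P[:,2]>.055)&(P[:,2]<.064)&(np.hypot(P[:,0]-.593,P[:,1]-.21)<.06)]; print("housing",cv2.minEnclosingCircle(h[:,:2].astype(np.float32)),len(h))
    k=P[(P[:,2]>.09)&(P[:,2]<.12)&(np.hypot(P[:,0]-.593,P[:,1]-.21)<.06)]; print("key",cv2.minAreaRect(k[:,:2].astype(np.float32)),len(k),k[:,2].max())
    k=k[k[:,2]>.110];print("keytop",cv2.minAreaRect(k[:,:2].astype(np.float32)),len(k))
```

```text
scene case ((0.6657854318618774, 0.17981788516044617), (0.15040937066078186, 0.26714903116226196), 83.65470123291016) [[0.5249999761581421, 0.11999999731779099], [0.7900000214576721, 0.09000000357627869], [0.8069999814033508, 0.23999999463558197], [0.5410000085830688, 0.26899999380111694]]
housing ((0.6027125120162964, 0.20955151319503784), 0.05036073178052902) 1063
key ((0.5922206044197083, 0.20220394432544708), (0.011383088305592537, 0.061377447098493576), 13.352142333984375) 328 0.11999468274034386
keytop ((0.5903418064117432, 0.20913736522197723), (0.011307458393275738, 0.04701509699225426), 14.200525283813477) 177
side case ((0.6718630790710449, 0.17091533541679382), (0.2733374536037445, 0.16143789887428284), 4.8787922859191895) [[0.5289999842643738, 0.23999999463558197], [0.5429999828338623, 0.07900000363588333], [0.8149999976158142, 0.10199999809265137], [0.8009999990463257, 0.2630000114440918]]
housing ((0.6033300161361694, 0.20735204219818115), 0.05026073381304741) 407
key ((0.591437041759491, 0.20057180523872375), (0.01034886296838522, 0.06385213136672974), 13.277969360351562) 127 0.11692224196252743
keytop ((0.5897661447525024, 0.20714692771434784), (0.009994265623390675, 0.0454050675034523), 15.284438133239746) 50
```

View pics/b.png

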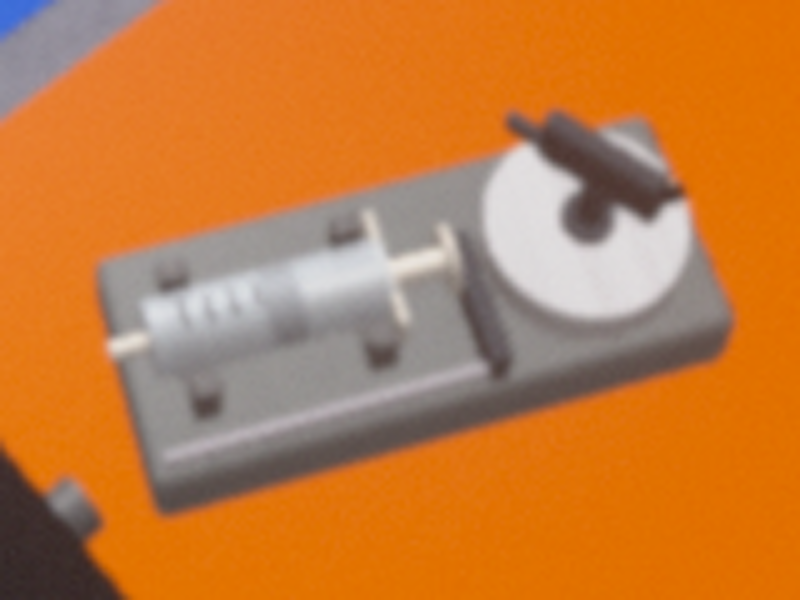

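Run:
```python
from h import *
A=[]
for n in("scene","side"):
    p=optics.capture(n); w=pts(p); s=cv2.cvtColor(p["color"],cv2.COLOR_RGB2HSV)[...,1]
    m=np.isfinite(w).all(-1)&(s<70)&(w[...,2]>.036)&(w[...,2]<.044)&(np.hypot(w[...,0]-.65,w[...,1]-.18)<.15)
    m=cv2.morphologyEx(m.astype(np.uint8),cv2.MORPH_OPEN,np.ones((2,2)))>0
    r=cv2.minAreaRect(w[m][:,:2].astype(np.float32)); print(n,m.sum(),r)
    P=w.reshape(-1,3); P=P[np.isfinite(P).all(1)]
    a=np.array([.117,.512]);d=np.array([.474,-.304]);L=np.hypot(*d);d/=L
    q=P[:,:2]-a; t=q@d; o=abs(q@[-d[1],d[0]])
    for lo in np.arange(.1,.65,.1):
        c=P[(t>lo)&(t<lo+.1)&(o<.1)]; print(round(lo,1),len(c),c[:,2].max().round(3) if len(c) else None)
```

```text
scene 2417 ((0.6669246554374695, 0.17639586329460144), (0.08916693925857544, 0.2531161308288574), 66.08484649658203)
0.1 4514 0.02
0.2 4757 0.029
0.3 4883 0.007
0.4 5017 0.008
0.5 4963 0.119
0.6 5451 0.079
side 820 ((0.6656284332275391, 0.1707996129989624), (0.08141684532165527, 0.24575981497764587), 64.4754638671875)
0.1 1247 0.017
0.2 1398 0.027
0.3 1464 0.004
0.4 1542 0.004
0.5 1696 0.117
0.6 2005 0.074
```

```bash
python3 -m handwheel '[[1,[0,-0.013,0.036],[4.5,0,0]],[1,[0,-0.026,0.072],[9,0,0]],[1,[0,-0.039,0.108],[13.5,0,0]],[1,[0,-0.052,0.144],[18,0,0]],[1,[0,-0.065,0.18],[22.5,0,0]],[1,[0,-0.078,0.216],[27,0,0]],[1,[0,-0.091,0.252],[31.5,0,0]],[1,[0,-0.104,0.288],[36,0,0]],[1,[0,-0.117,0.324],[40.5,0,0]],[1,[0,-0.13,0.36],[45,0,0]],[1,[0,-0.143,0.396],[49.5,0,0]],[1,[0,-0.156,0.432],[54,0,0]]]' 60
python3 - <<'E'
from h import *
o=arm.get_obs();R=o["eef_rot"]; print(o["ee_pos"],R.round(3).tolist(),o["joints"].round(2))
print("to key tool axes",R.T@(np.array([.590,.208,.22])-o["ee_pos"]))
E
```

```text
time_s: 1.7
ee_pos: [0.5048, 0.2621, 0.2241]
eef_rot: [[0.0, 0.921, 0.389], [0.0, 0.389, -0.921], [-1.0, 0.0, -0.0]]
contact_force: [-0.1, 1.7, -0.0]
opening: 0.0855
[0.50482853 0.26206493 0.22413055] [[0.0, 0.921, 0.389], [0.0, 0.389, -0.921], [-1.0, 0.0, -0.0]] [ 0.34  0.42  1.4   0.    1.32 -0.06]
to key tool axes [0.00413855 0.05744084 0.08293178]
```

```bash
python3 -m handwheel '[[0.6,[0,0.02,0.028],[3,0,0]],[0.6,[0,0.04,0.055],[6,0,0]],[0.6,[0,0.0575,0.083],[9,0,0]],[0.6,[0,0.0575,0.083],[9,0,0]],[0.6,[0,0.0575,0.083],[9,0,0]]]'
cat > k.py <<'E'
from h import *
import sys
o=arm.get_obs();R=o["eef_rot"]; print(o["ee_pos"],np.degrees(np.arctan2(R[1,1],R[0,1])),o["joints"].round(2),o["opening"])
p=optics.capture("wrist"); save(p,sys.argv[1]); w=pts(p)
for q in("key_grip","pump"):
    for m in optics.masks_of(q,p)[:2]: print(q,m["score"],m["bbox"],np.nanmedian(w[m["region"]],0))
z=w[...,2]; near=np.hypot(w[...,0]-.59,w[...,1]-.208)<.045
for lo,hi in((.111,.121),(.088,.121)):
    m=near&(z>lo)&(z<hi); 
    if m.sum()>5: print(lo,m.sum(),cv2.minAreaRect(w[m][:,:2].astype(np.float32)))
m=near&(z>.055)&(z<.066)
if m.sum()>5: print("housing",m.sum(),cv2.minEnclosingCircle(w[m][:,:2].astype(np.float32)))
g=p["color"].max(-1)
f=200/np.tan(np.radians(p["vertical_fov"])/2); c=p["view"]@[.590,.208,.104,1]; print("grip px",p["cx"]+f*c[0]/c[2],p["cy"]+f*c[1]/c[2])
E
python3 k.py c.png
```

```text
time_s: 2.12
ee_pos: [0.5897, 0.2083, 0.2231]
eef_rot: [[-0.001, 0.97, 0.242], [-0.0, 0.242, -0.97], [-1.0, -0.001, -0.0]]
contact_force: [-0.6, 0.8, -0.4]
opening: 0.0511
[0.58973016 0.20832742 0.22311208] 13.981309224973481 [ 0.22  0.53  1.22  0.    1.39 -0.03] 0.05107437575992565
key_grip 0.81 [317.2, 197.3, 20.0, 59.5] [0.5879326  0.20919664 0.11541848]
pump 0.76 [359.1, 200.2, 178.9, 150.1] [0.63089999 0.19415386 0.05885113]
0.111 519 ((0.5878344774246216, 0.20901814103126526), (0.00991702452301979, 0.047748226672410965), 12.861090660095215)
0.088 590 ((0.5893927812576294, 0.20219318568706512), (0.00991702452301979, 0.0617588609457016), 12.861090660095215)
housing 3085 ((0.5925339460372925, 0.20749381184577942), 0.042505789548158646)
grip px 320.1307021353333 193.72030250373098
```

View pics/c.png

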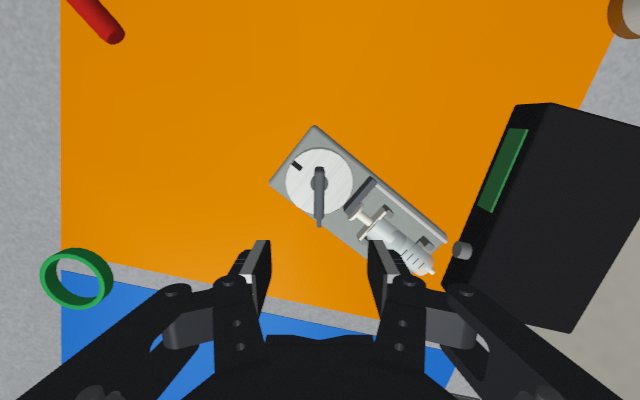

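The wrist view shows the key at (319,197) with its pointer down, the black mark at (297,166) and the syringe at (405,245). I'll work out the mark angle.

```bash
cat > m.py <<'E'
from h import *
# angle pointer -> mark measured clockwise from above, in a wrist picture
def meas(p):
    f=200/np.tan(np.radians(p["vertical_fov"])/2); T=np.linalg.inv(p["view"])
    v,u=np.mgrid[0:400,0:640]; d=np.stack([(u-p["cx"])/f,(v-p["cy"])/f,np.ones(u.shape)],-1)@T[:3,:3].T; o=T[:3,3]
    at=lambda h:(o+d*((h-o[2])/d[...,2])[...,None])[...,:2]
    w=pts(p); z=w[...,2]; c0=np.array([.5885,.209])
    P=at(.116); top=(z>.110)&(z<.122)&(np.hypot(*(P-c0).transpose(2,0,1))<.035)
    r=cv2.minAreaRect(P[top].astype(np.float32)); c=np.array(r[0])
    vx=np.linalg.svd(P[top]-P[top].mean(0),full_matrices=False)[2][0]
    Q=at(.0985); pr=(z>.088)&(z<.104)&(np.hypot(*(Q-c).transpose(2,0,1))<.045)&(np.hypot(*(Q-c).transpose(2,0,1))>.026)
    tip=np.median(Q[pr],0) if pr.sum() else c*np.nan
    if (tip-c)@vx<0: vx=-vx
    M=at(.061); rr=np.hypot(*(M-c0).transpose(2,0,1)); s=p["color"].max(-1)
    # housing centre from bright disc
    hs=(abs(z-.06)<.005)&(rr<.055)&(p["color"].min(-1)>150)
    hc=np.array(cv2.minAreaRect(M[hs].astype(np.float32))[0])
    rr=np.hypot(*(M-hc).transpose(2,0,1))
    mk=(s<70)&(rr>.024)&(rr<.040)&(abs(z-.06)<.008)
    n,l,st,ce=cv2.connectedComponentsWithStats(mk.astype(np.uint8))
    print("key centre",c.round(4),r[1],"n tip",pr.sum(),"housing c",hc.round(4))
    a=np.degrees(np.arctan2(vx[1],vx[0])); print("pointer angle bar",a.round(1),"prong",np.degrees(np.arctan2(*(tip-c)[::-1])).round(1))
    for i in range(1,n):
        if st[i,4]>=8:
            m=M[l==i].mean(0)-hc; b=np.degrees(np.arctan2(m[1],m[0])); print("dark",st[i,4],ce[i].round(),"ang",b.round(1),"r",np.hypot(*m).round(4),"cw to go",((a-b)%360).round(1))
if __name__=="__main__": meas(optics.capture("wrist"))
E
python3 m.py
```

```text
key centre [0.5877 0.2097] (0.00967077724635601, 0.04744736850261688) n tip 39 housing c [0.5875 0.2094]
pointer angle bar -77.2 prong -76.6
dark 42 [298. 167.] ang 155.4 r 0.0299 cw to go 127.4
```

```bash
python3 -m handwheel '[[0.6,[0.03,-0.0014,-0.0016],[1,0,0]],[0.6,[0.06,-0.0014,-0.0016],[1,0,0]],[0.6,[0.09,-0.0014,-0.0016],[1,0,0]],[0.6,[0.11,-0.0014,-0.0016],[1,0,0]],[0.6,[0.121,-0.0014,-0.0016],[1,0,0]],[0.6,[0.121,-0.0014,-0.0016],[1,0,0]],[0.6,[0.121,-0.0014,-0.0016],[1,0,0]],[0,[0.121,-0.0014,-0.0016],[1,0,0]],[0,[0.121,-0.0014,-0.0016],[1,0,0]],[0,[0.121,-0.0014,-0.0016],[1,0,0]],[0,[0.121,-0.0014,-0.0016],[1,0,0]],[0,[0.121,-0.0014,-0.0016],[1,0,0]]]' 70
python3 - <<'E'
from h import *
o=arm.get_obs(); print(o["opening"],o["contact_force"],o["moment"])
save(optics.capture("wrist"),"d.png")
E
```

```text
time_s: 3.32
ee_pos: [0.5886, 0.2113, 0.1047]
eef_rot: [[0.004, 0.974, 0.227], [0.001, 0.227, -0.974], [-1.0, 0.005, -0.0]]
contact_force: [2.4, 2.0, 5.0]
opening: 0.0069
0.006865215848017 [2.36023615 2.03493458 4.98485153] [ 0.21522378 -0.41352923  0.02031447]
```

View pics/d.png

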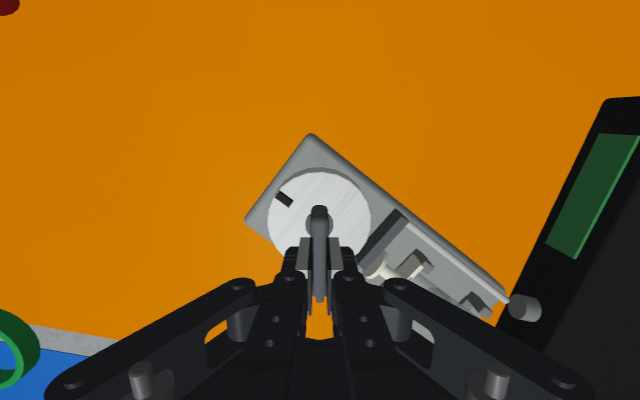

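The bar is between the pads (320,205–300), so I'll make the first part turn.

```bash
python3 -m handwheel '[[0,[0,0,0],[4,0,0]],[0,[0,0,0],[10,0,0]],[0,[0,0,0],[16,0,0]],[0,[0,0,0],[22,0,0]],[0,[0,0,0],[28,0,0]],[0,[0,0,0],[34,0,0]],[0,[0,0,0],[40,0,0]],[0,[0,0,0],[46,0,0]],[0,[0,0,0],[52,0,0]],[0,[0,0,0],[58,0,0]],[0,[0,0,0],[62,0,0]],[0,[0,0,0],[62,0,0]]]'
python3 - <<'E'
from h import *
o=arm.get_obs(); print(o["opening"],o["contact_force"],o["moment"])
E
```

```text
time_s: 4.37
ee_pos: [0.5908, 0.2106, 0.1047]
eef_rot: [[0.009, 0.655, -0.756], [0.001, -0.756, -0.655], [-1.0, 0.005, -0.007]]
contact_force: [9.6, -1.3, 2.3]
opening: 0.007
0.0070444546996963385 [ 9.6283589  -1.27302946  2.29596969] [-0.12419217 -1.69120945  0.03225911]
```

```bash
python3 -m handwheel '[[0.6,[0,0,0],[0,0,0]],[0.6,[0,0,0],[0,0,0]],[0.6,[0,0,0],[0,0,0]],[0.6,[0,0,0],[0,0,0]],[0.6,[-0.02,0,0],[0,0,0]],[0.6,[-0.05,0,0],[0,0,0]],[0.6,[-0.08,0,0],[0,0,0]],[0.6,[-0.09,0,0],[0,0,0]],[0.6,[-0.09,0,0],[0,0,0]]]'
python3 m.py; python3 k.py e.png
```

```text
time_s: 5.12
ee_pos: [0.5883, 0.2113, 0.1962]
eef_rot: [[0.006, 0.658, -0.753], [0.001, -0.753, -0.658], [-1.0, 0.003, -0.005]]
contact_force: [-0.1, 0.3, -0.2]
opening: 0.051
key centre [0.5893 0.2103] (0.04719233512878418, 0.009845300577580929) n tip 45 housing c [0.5887 0.2093]
pointer angle bar -139.2 prong -138.7
dark 58 [293. 203.] ang 156.6 r 0.0316 cw to go 64.1
[0.58728409 0.21104898 0.19374257] -48.870630314197875 [0.22 0.55 1.28 0.   1.31 1.08] 0.051123473056245
key_grip 0.98 [320.5, 205.2, 25.3, 64.2] [0.58855359 0.21063687 0.11524518]
pump 0.89 [381.2, 160.1, 228.3, 165.1] [0.65442093 0.18558004 0.04940472]
pump 0.18 [321.5, 205.5, 23.7, 62.0] [0.58990996 0.21138892 0.11546284]
0.111 635 ((0.5882866382598877, 0.20991796255111694), (0.04721612483263016, 0.00931761134415865), 41.526161193847656)
0.088 719 ((0.5830985307693481, 0.2053016573190689), (0.06128185614943504, 0.009537190198898315), 40.969512939453125)
housing 3686 ((0.5928394794464111, 0.20764850080013275), 0.042481694370508194)
grip px 324.2950542084512 201.2562452471681
```

View pics/e.png

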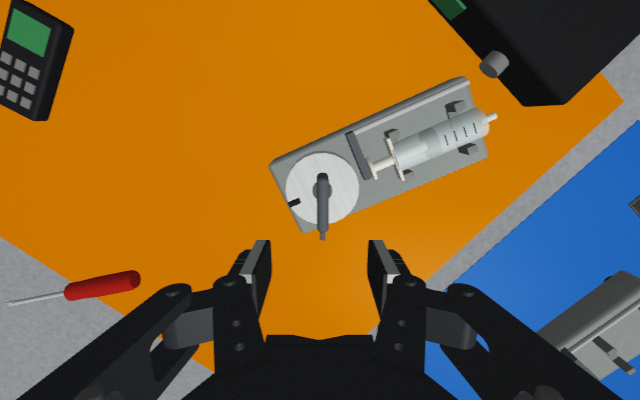

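The key advanced 62° as commanded; pointer (322,238), mark (294,203), about 64° left. The fingers are clear of the key, so I'll regrip.

```bash
python3 -m handwheel '[[0.6,[0.03,0.001,0],[0,0,0]],[0.6,[0.06,0.001,0],[0,0,0]],[0.6,[0.08,0.001,0],[0,0,0]],[0.6,[0.09,0.001,0],[0,0,0]],[0.6,[0.09,0.001,0],[0,0,0]],[0.6,[0.09,0.001,0],[0,0,0]],[0,[0.09,0.001,0],[0,0,0]],[0,[0.09,0.001,0],[0,0,0]],[0,[0.09,0.001,0],[0,0,0]],[0,[0.09,0.001,0],[0,0,0]],[0,[0.09,0.001,0],[0,0,0]]]' 70
python3 -m handwheel '[[0,[0,0,0],[4,0,0]],[0,[0,0,0],[10,0,0]],[0,[0,0,0],[16,0,0]],[0,[0,0,0],[22,0,0]],[0,[0,0,0],[28,0,0]],[0,[0,0,0],[34,0,0]],[0,[0,0,0],[40,0,0]],[0,[0,0,0],[46,0,0]],[0,[0,0,0],[52,0,0]],[0,[0,0,0],[58,0,0]],[0,[0,0,0],[64,0,0]],[0,[0,0,0],[64,0,0]]]'
python3 - <<'E'
from h import *
o=arm.get_obs();R=o["eef_rot"]; print(np.degrees(np.arctan2(R[1,1],R[0,1])),o["moment"])
E
```

```text
time_s: 6.23
ee_pos: [0.5894, 0.2093, 0.1046]
eef_rot: [[0.004, 0.658, -0.753], [-0.001, -0.753, -0.658], [-1.0, 0.003, -0.003]]
contact_force: [3.0, -4.3, 3.5]
opening: 0.0071
time_s: 7.23
ee_pos: [0.5894, 0.2091, 0.1046]
eef_rot: [[0.004, -0.394, -0.919], [-0.001, -0.919, 0.394], [-1.0, -0.001, -0.004]]
contact_force: [2.5, -6.2, 3.2]
opening: 0.007
-113.20140216550594 [-0.91586945 -0.49613147 -0.00600207]
```

```bash
python3 -m handwheel '[[0.6,[0,0,0],[0,0,0]],[0.6,[0,0,0],[0,0,0]],[0.6,[0,0,0],[0,0,0]],[0.6,[0,0,0],[0,0,0]],[0.6,[-0.02,0,0],[0,0,0]],[0.6,[-0.05,0,0],[0,0,0]],[0.6,[-0.08,0,0],[0,0,0]],[0.6,[-0.09,0,0],[0,0,0]],[0.6,[-0.09,0,0],[0,0,0]],[0.6,[-0.09,0,0],[0,0,0]]]'
python3 m.py; python3 m.py; python3 k.py f.png
```

```text
time_s: 8.07
ee_pos: [0.5875, 0.2103, 0.1926]
eef_rot: [[-0.0, -0.389, -0.921], [0.0, -0.921, 0.389], [-1.0, -0.0, 0.0]]
contact_force: [0.7, -0.8, -1.5]
opening: 0.0514
key centre [0.5899 0.2089] (0.009659514762461185, 0.04714318364858627) n tip 45 housing c [0.5911 0.2043]
pointer angle bar 157.4 prong 156.9
key centre [0.5896 0.209 ] (0.009218253195285797, 0.046898163855075836) n tip 52 housing c [0.5905 0.2092]
pointer angle bar 157.1 prong 157.0
[0.58674851 0.2100088  0.19097741] -112.87226307816039 [0.22 0.55 1.28 0.   1.31 2.19] 0.05107984336211112
key_grip 0.8 [318.6, 206.2, 28.5, 63.2] [0.58784563 0.20931083 0.1151397 ]
pump 0.79 [324.9, 120.0, 93.1, 237.1] [0.65979605 0.17820455 0.04897027]
0.111 656 ((0.589047372341156, 0.2088979035615921), (0.009291069582104683, 0.04699673876166344), 66.78858184814453)
0.088 753 ((0.5822523236274719, 0.21185430884361267), (0.009434944950044155, 0.06243551895022392), 67.2181396484375)
housing 3755 ((0.5930181741714478, 0.20719203352928162), 0.04198451712727547)
grip px 319.1518265176185 197.36321138706248
```

View pics/f.png

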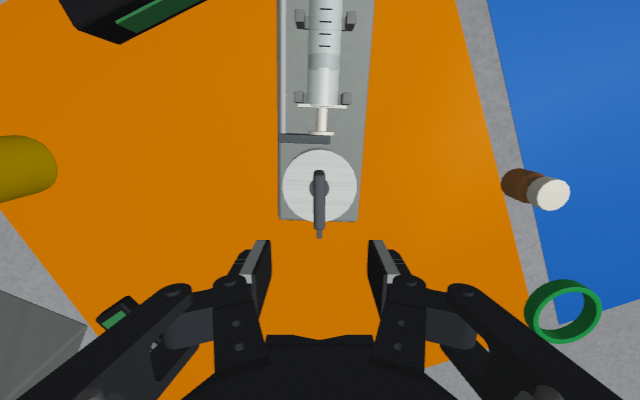

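```bash
python3 -c "
from plant import order,arm
print(arm.get_obs()['contact_force']); print(order.sign_off())"
```

```text
[-0.17670982  0.25873029  0.10481076]
the job is handed in; nothing more can be done
None
```

I wound the loaded driver's key clockwise in two part turns of 62° and 64°. In between I opened the fingers fully clear of the key and lifted the gripper off it. The job is handed in, at about 8 s on the robot's clock.

**Key position:** In the last wrist picture the pointer stands over the black mark and hides it. The pointer measures about 157°. The mark measured 155.4° and 156.6° in two earlier pictures, so the key is within about 1–2° of full, short if anything, and clear of the hard stop.

**Gripper:** It was about 90 mm above its grip height with the fingers open, and the contact force was near zero.

**Empty driver:** I never approached it.

**Checks that disagreed or were not made:**
- The housing centre scattered by up to 5 mm in the last pictures, so I took the mark's angle from the earlier ones.
- I did not fit the case angle again after the final turn.
- The finger opening read 7 mm on the 10 mm key bar, but the key followed the commanded turns.

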